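# Set and lock the coffee grinder's grind dial

### The arm

A 7-joint arm with a two-finger parallel gripper is mounted at the origin on a cart in front of the work surface, level with it; the furniture and walls round the work are solid. World frame = base frame: x ahead of the robot, y to its left, z up, the work surface at z = 0. Lengths are in mm, angles in rad, forces in N, time in s.
With the tool pointing down it reaches from about 400 to 875 mm from the base axis. Payload 6.5 kg.
Tool frame: the origin (TCP) lies midway between the tips of the shut fingers; the grasp point (between the pads) lies 19 mm behind it (r.tcp_to_grasp is the distance from the TCP to the grasp point, in mm); x points along the fingers, z is the direction in which the jaws open and shut, and the axes are right-handed (so a half turn about x gives the same grasp; the last joint's range is limited). The gripper opens to 88 mm and grips with 3 to 60 N. Pads are 18 mm wide; open, the fingers measure 123 mm over their backs; the gripper's body (75 mm by 187 mm) begins 45 mm behind the grasp point.
Start: joints at [1.07, 0.536, -0.004, 1.538, 0.003, 1.067, -0.071], TCP at [273.793, -589.515, 201.716] pointing down, gripper open.
Joint ranges: [-2.7, 2.7], [-0.37, 2.16], [-1.27, 1.26], [0.24, 2.4], [-1.31, 4.45], [0.19, 1.91], [-2.76, 2.76]. Speed limits (rad/s): [2.39, 2.39, 3.14, 3.14, 3.14, 3.14, 3.14].

### API

Orientations are given as a unit quaternion [w, x, y, z].
In Python, from cell import r gives the robot as it stands.
- The arm moves only by the tool move_arm, never from a script. Its argument "moves" is a list of rows, each an object of numbers: "claw": the opening, from 0 (shut) to 1 (fully open); "dx", "dy", "dz": the shift along the tool's x, y, z in mm; "ax", "ay", "az": the turn, a rotation vector about the tool's x, y, z in rad. In form: [{"claw": .., "dx": .., "dy": .., "dz": .., "ax": .., "ay": .., "az": ..}, ...]. A call has 1 to 20 rows; each row shifts and turns the commanded pose from where the row before left it, along the tool's axes as they then stand; what a row does not reach is not made up. A row lasts 1/12 s, in which the tool goes at most 41.7 mm and 7.16 degrees, less where a joint would pass 70% of its speed; a pose out of reach is approached as far as the arm can. A call with a gripper value outside its range is refused whole. The fingers move at their own pace and stop on an object; "newtons" is the grip in N (left out, the last holds). Time passes only in rows, so rows that do not move let the fingers close. It gives the time, the measured TCP pose, the force and the opening at its end, in the units of the state.
- r.get_obs(): the state, without advancing time (a new reading comes with each control period).
- r.get_image(name): name is "side" or "top" or "wrist"; returns (picture, depth): 480x640x3 uint8, red, green, blue; 480x640 float32, mm along the optical axis (not along the pixel's ray), 0 where there is no reading.
- r.calibration(name): a dict with "vfov" (degrees; the focal length in pixels is half the picture's height over the tangent of half this angle, whatever the lens; pixels are square), "cx", "cy" (the principal point, pixels), "extrinsics" (4x4, takes a point from camera to world coordinates); the wrist camera has in their place "hand_eye" (4x4, takes a point from camera to tool coordinates, whose origin is the TCP and whose axes are the tool frame's). Camera axes: x right, y down, z forward; pixel columns grow to the right and rows downward; lengths in mm; the calibration is good to about 2 mm. A picture is of the moment at which its call begins: read the wrist's pose just before it. calibration takes no time and is no camera call.
- r.job_done(): hands the job in, once; it reports no verdict.
The state is a dict: "t": time; "joint_positions": joint angles; "qvel": joint speeds; "tau": joint torques, N m; "position": TCP position; "tcp_rot": TCP orientation; "contact_force": force on the tool from outside, world axes, zero at the start; "torque": the same for the moment, N m; "finger_gap": finger opening in mm.
Only numpy, scipy, OpenCV 4.12 (cv2) and the standard library are available. Lean on these libraries where they do the work, as an engineer would, in place of code of your own. Each camera call takes 0.05 s, during which the arm holds its last target. There are 200 camera calls.

### The job

Set the coffee grinder's grind knob so that its pointer points at the long, thick mark on the dial, then let go of it and turn the knurled lock ring beneath the knob clockwise until it is firmly hand-tight, without overtightening it. The knob must still point at the long mark afterwards; leave the mug and the jars where they are.

Things in the scene. Friction and masses are not known exactly. Their poses are not given: they have to be found in the camera images.
- grinder: White coffee grinder, a box 150 x 140 mm and 105 mm tall with a steel deck, fixed to the worktop. Origin at the centre of its underside, x to its back (the drawer is in front, at -x), z up. On the deck, round the origin's vertical axis, sit only a flat dial with marks, the lock ring and, above the ring, the knob.
- knob_grip (a point): Grip point of the black bar-shaped knob, on its vertical turning axis, 22 mm above the ring's top face, 12 mm below the knob's top. The bar is 14 mm wide, 34 mm long, 32 mm tall (2 to 34 mm above the ring's top); its pointed end, with a white line on top, reaches 22 mm from the axis. Site x points along the bar to the pointed end, z up.
- knob (a joint): Angle of the knob in rad, growing clockwise seen from above; 0 = pointer straight to the grinder's back (its +x). Dial marks stand every 0.3 from -0.6 to 1.5; the only long, thick one is at 0.9. Turns from -0.9 to 1.8 with an even drag of 0.10 N m and stays where it is left. Starts between -0.6 and 0.4.
- ring_mid (a point): Centre of the knurled round aluminium lock ring, on the knob's axis, 10 mm below the ring's top face and 19 mm above the deck. Ring 58 mm across, 20 mm tall, rim free all round, 9 mm of free height below it. Fingers on the rim straddle the knob, which rises 34 mm above the ring's top within 22 mm of the axis. The point does not turn with the ring; x to the grinder's back.
- ring_top (a point): Centre of the ring's top face. The ring tightens clockwise seen from above. It starts loose, 0.3 to 1.35 rad short of its seat: shown by nothing, must be felt. Turned slowly it drags 0.04 N m; past the seat 0.16 rising by 1.5 N m per rad; held still it may read up to 0.3 less. Tight at 0.12 rad past the seat (0.34 N m), too much at 0.45 (0.83). Let go, it springs back to 0.1 and stays.
- plate (a joint): Hidden pressure plate inside the grinder that the ring presses down, in m: 0 while the ring is loose, then 0.002 per rad past the seat. Has to pass 0.00024 (0.12 rad) in tightening, never 0.0009 (0.45 rad), and stay above 0.00014 (0.07 rad) after release. Cannot be seen; its reading is too coarse to work by. Stopping at a felt 0.35 to 0.45 N m is right, turning or still.
- mug: Green and white mug, 78 x 116 x 101 mm, loose bystander; origin at the centre of its underside.
- jar: Glass jar with a black lid, 63 mm across, 94 mm tall, loose bystander; origin at the centre of its underside.
- spice: Spice jar with a black cap, 41 mm across, 105 mm tall, loose bystander; origin at the centre of its underside.

How it is judged:
By the outcome, as a careful person would: the job done as asked, in the order asked, and still so for the second after the job is handed in, with the robot touching nothing.
It also fails if it takes over 61 s, if anything falls off the work surface, if the arm or the gripper's body presses on something with over 40 N, if the wrist force passes 120 N, or if a joint passes its speed limit or range.

## Working session

There is one attempt and no reset: what is moved stays moved. The work goes in short steps, Python scripts to look and compute and a tool call to move; the robot and the scene stay as the last step left them, time stands still between calls to the robot, and variables do not carry over. Pictures are saved under pics/ and viewed, about 8 in all and at most 12, crops included, and the job is handed in when it is done.

Besides the shell and the picture viewer there is one more tool, called after "Emit:" by a JSON object that holds its "fn" and its "kwargs". move_arm: Moves the arm, as the interface text tells. Its arguments: {"type":"object","properties":{"moves":{"type":"array","items":{"type":"object","properties":{"claw":{"type":"number"},"dx":{"type":"number"},"dy":{"type":"number"},"dz":{"type":"number"},"ax":{"type":"number"},"ay":{"type":"number"},"az":{"type":"number"}}}},"newtons":{"type":"number"}},"required":["moves"]}

```bash
mkdir -p pics; ls; cat > h.py <<'E'
import numpy as np, cv2
from cell import r
from scipy.spatial.transform import Rotation as R
def tool():
    o=r.get_obs(); T=np.eye(4); q=o["tcp_rot"]; T[:3,:3]=R.from_quat([q[1],q[2],q[3],q[0]]).as_matrix(); T[:3,3]=o["position"]; return T
def cam(n):
    c=r.calibration(n); E=np.array(c["extrinsics"]) if "extrinsics" in c else tool()@np.array(c["hand_eye"])
    return 240/np.tan(np.radians(c["vfov"])/2),c["cx"],c["cy"],E
def snap(n,f):
    k=cam(n); im,d=r.get_image(n); cv2.imwrite("pics/"+f+".png",im[:,:,::-1]); np.savez("pics/"+f+".npz",im=im,d=d,f=k[0],cx=k[1],cy=k[2],E=k[3])
def ld(f): return np.load("pics/"+f+".npz")
def onplane(z,uv,h):
    uv=np.atleast_2d(uv); D=np.c_[(uv[:,0]-z['cx'])/z['f'],(uv[:,1]-z['cy'])/z['f'],np.ones(len(uv))]@z['E'][:3,:3].T
    o=z['E'][:3,3]; return o+D*((h-o[2])/D[:,2])[:,None]
def bydepth(z,uv):
    uv=np.atleast_2d(uv).astype(int); d=z['d'][uv[:,1],uv[:,0]]
    P=np.c_[(uv[:,0]-z['cx'])/z['f'],(uv[:,1]-z['cy'])/z['f'],np.ones(len(uv))]*d[:,None]
    return P@z['E'][:3,:3].T+z['E'][:3,3]
E
python3 - <<'E'
from h import *
snap("top","top1"); snap("side","side1")
print({k:np.round(v,3).tolist() for k,v in r.get_obs().items()}); print(np.round(cam("top")[3],2),np.round(cam("side")[3],2))
print(tool().round(2)); print(np.round(r.calibration("wrist")["hand_eye"],2))
a=cv2.imread("pics/top1.png");b=cv2.imread("pics/side1.png")
cv2.imwrite("pics/both1.png",cv2.resize(np.vstack([a,b]),None,fx=.625,fy=.625))
E
```

```text
pics
{'t': 0.1, 'joint_positions': [1.07, 0.537, -0.004, 1.539, 0.003, 1.067, -0.071], 'qvel': [-0.0, -0.001, -0.0, -0.003, 0.0, -0.0, 0.001], 'tau': [0.002, -57.209, 0.994, -25.223, -0.056, 0.014, 0.0], 'position': [273.531, -588.977, 200.929], 'tcp_rot': [0.596, 0.381, 0.597, -0.38], 'contact_force': [-0.208, 0.024, 0.222], 'torque': [-0.019, -0.01, -0.005], 'finger_gap': 87.998}
[[-2.20000e-01 -7.60000e-01  6.20000e-01 -5.92280e+02]
 [-9.80000e-01  1.80000e-01 -1.30000e-01  1.81380e+02]
 [-1.00000e-02 -6.30000e-01 -7.80000e-01  1.47971e+03]
 [ 0.00000e+00  0.00000e+00  0.00000e+00  1.00000e+00]] [[-1.8000e-01 -4.8000e-01  8.6000e-01 -1.0655e+03]
 [-9.8000e-01  9.0000e-02 -1.6000e-01  2.4284e+02]
 [-0.0000e+00 -8.8000e-01 -4.8000e-01  9.7368e+02]
 [ 0.0000e+00  0.0000e+00  0.0000e+00  1.0000e+00]]
[[-0.0000e+00  9.1000e-01  4.2000e-01  2.7353e+02]
 [ 0.0000e+00  4.2000e-01 -9.1000e-01 -5.8898e+02]
 [-1.0000e+00 -0.0000e+00 -0.0000e+00  2.0093e+02]
 [ 0.0000e+00  0.0000e+00  0.0000e+00  1.0000e+00]]
[[  -0.     -0.29    0.96 -183.14]
 [  -0.     -0.96   -0.29   75.12]
 [   1.     -0.      0.     -1.  ]
 [   0.      0.      0.      1.  ]]
```

View pics/both1.png

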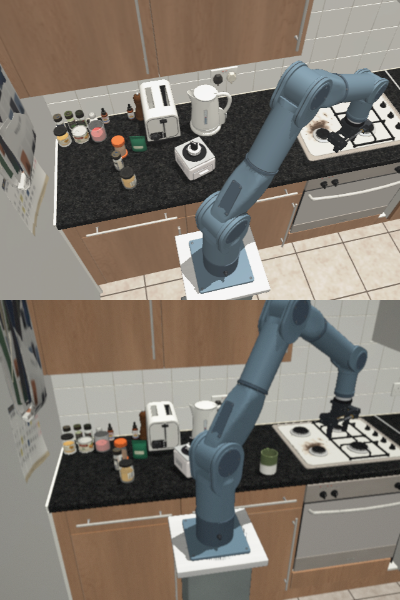

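The grinder shows in the top view at about full-res pixel (312,245), with the kettle and toaster behind it. The mug stands to its right and is seen only in the side view, at about (430,735-480).

```bash
python3 - <<'E'
from h import *
z=ld("top1")
for uv in [(312,232),(312,245),(290,235),(340,240),(312,265),(300,262),(325,200),(262,190)]: print(uv,bydepth(z,uv).round(0),onplane(z,uv,105).round(0))
s=ld("side1"); print("mug",bydepth(s,(430,255)).round(0))
c=z['im'][200:300,260:380]; cv2.imwrite("pics/c1.png",cv2.resize(c[:,:,::-1],None,fx=5,fy=5,interpolation=cv2.INTER_CUBIC))
E
```

```text
(312, 232) [[468.  -0. 168.]] [[519.  -9. 105.]]
(312, 245) [[454.   4. 128.]] [[472.   1. 105.]]
(290, 235) [[521.  55. 106.]] [[522.  55. 105.]]
(340, 240) [[ 557. -102.   -6.]] [[472. -81. 105.]]
(312, 265) [[404.  15. 104.]] [[403.  15. 105.]]
(300, 262) [[423.  45. 102.]] [[421.  46. 105.]]
(325, 200) [[665. -79.  68.]] [[632. -72. 105.]]
(262, 190) [[657. 109. 167.]] [[716. 106. 105.]]
mug [[ 372. -334.   81.]]
```

View pics/c1.png

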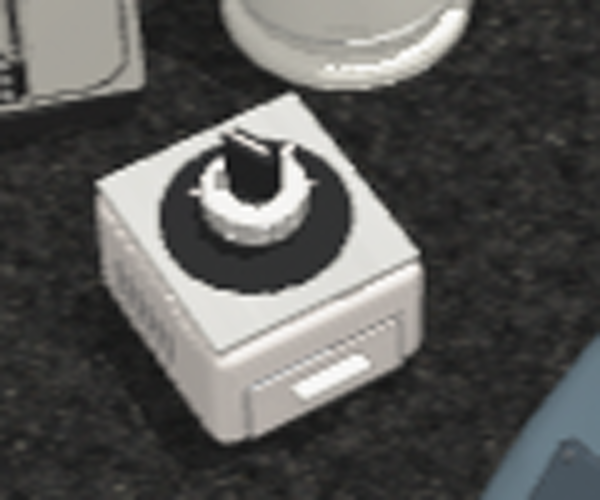

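The crop shows the dial, ring and knob, with the pointer towards the upper left. The deck corners are at crop (97,185), (292,93), (418,255) and (222,352).

```bash
python3 - <<'E'
from h import *
z=ld("top1")
g=lambda p:np.array(p)/5+[260,200]
c=onplane(z,g([(97,185),(292,93),(418,255),(222,352)]),105);print(c.round(0),c.mean(0))
for a,b in((0,3),(1,2)):pass
d=(c[0]-c[3])+(c[1]-c[2]);print("grinder x yaw",np.degrees(np.arctan2(d[1],d[0])))
print("dial",onplane(z,g([(256,218)]),105).round(0),"kettle base near",onplane(z,g([(340,88),(225,20)]),0).round(0),"toaster corner",onplane(z,g([(140,85),(0,120)]),0).round(0))
print("kettle",[bydepth(z,p).round(0).tolist() for p in[(329,212),(329,190),(325,140),(345,140),(300,195)]])
E
```

```text
[[522.  86. 105.]
 [564. -38. 105.]
 [431. -81. 105.]
 [390.  39. 105.]] [476.80707489   1.56746933 105.        ]
grinder x yaw 18.824808013384626
dial [[478.   2. 105.]] kettle base near [[650. -85.   0.]
 [723. -25.   0.]] toaster corner [[681.  38.   0.]
 [673. 129.   0.]]
kettle [[[657.0, -90.0, 18.0]], [[657.0, -91.0, 118.0]], [[753.0, -101.0, 233.0]], [[907.0, -202.0, 75.0]], [[762.0, -17.0, 4.0]]]
```

Emit:
{"fn": "move_arm", "kwargs": {"moves": [{"dx": -40,"ax": 0.1},{"dx": -40,"ax": 0.0},{"dx": -20,"dz": -38,"dy": 8},{"dz": -38,"dy": 8},{"dz": -38,"dy": 8},{"dz": -38,"dy": 8},{"dz": -38,"dy": 8},{"dz": -38,"dy": 8}]}}

```text
validation failed for argument at $.mo...
```

Emit:
{"fn": "move_arm", "kwargs": {"moves": [{"claw": 1,"dx": -40,"dy": 0,"dz": 0,"ax": 0,"ay": 0,"az": 0},{"claw": 1,"dx": -40,"dy": 0,"dz": 0,"ax": 0,"ay": 0,"az": 0},{"claw": 1,"dx": 0,"dy": 27,"dz": -28,"ax": 0,"ay": 0,"az": 0},{"claw": 1,"dx": 0,"dy": 27,"dz": -28,"ax": 0,"ay": 0,"az": 0},{"claw": 1,"dx": 0,"dy": 27,"dz": -28,"ax": 0,"ay": 0,"az": 0},{"claw": 1,"dx": 0,"dy": 27,"dz": -28,"ax": 0,"ay": 0,"az": 0},{"claw": 1,"dx": 0,"dy": 27,"dz": -28,"ax": 0,"ay": 0,"az": 0},{"claw": 1,"dx": 0,"dy": 27,"dz": -28,"ax": 0,"ay": 0,"az": 0},{"claw": 1,"dx": 0,"dy": 27,"dz": -28,"ax": 0,"ay": 0,"az": 0},{"claw": 1,"dx": 0,"dy": 27,"dz": -28,"ax": 0,"ay": 0,"az": 0}]}}

```text
t: 0.93
position: [375.3, -293.4, 281.5]
tcp_rot: [0.596, 0.38, 0.596, -0.38]
contact_force: [0.7, 0.5, 0.6]
finger_gap: 87.9
```

Emit:
{"fn": "move_arm", "kwargs": {"moves": [{"dy": 27,"dz": -28},{"dy": 27,"dz": -28},{"dy": 27,"dz": -28},{"dy": 27,"dz": -28},{"dy": 27,"dz": -28},{"dy": 27,"dz": -28},{"dy": 27,"dz": -28},{"dy": 27,"dz": -28},{"dx": 0},{"dx": 0}]}}

```text
validation failed for argument at $.mo...
```

```bash
python3 - <<'E'
from h import *
o=r.get_obs();print(o["position"],np.round(o["joint_positions"],3),np.round(o["torque"],3))
snap("wrist","w1")
E
```

```text
[ 375.28902809 -293.37080018  281.50847513] [ 0.71   0.158 -0.158  1.878  0.028  1.108 -0.595] [ 0.017 -0.072 -0.017]
```

View pics/w1.png

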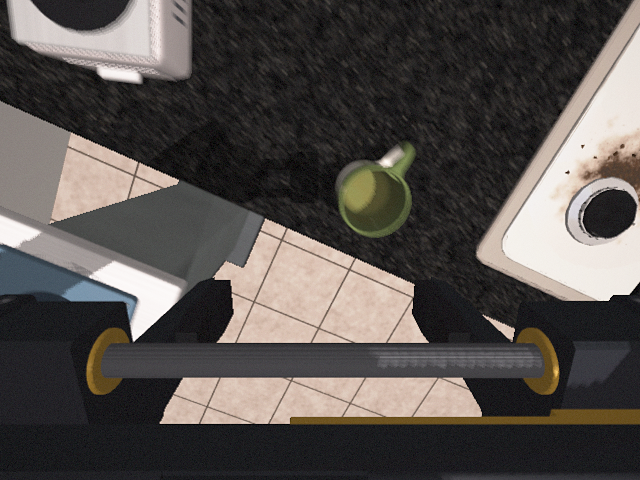

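The mug is at about (375,200), well clear, and the grinder is at the top left. That second move was refused because every row needs all seven keys.

Emit:
{"fn": "move_arm", "kwargs": {"moves": [{"claw": 1,"dx": 0,"dy": 27,"dz": -28,"ax": 0,"ay": 0,"az": 0},{"claw": 1,"dx": 0,"dy": 27,"dz": -28,"ax": 0,"ay": 0,"az": 0},{"claw": 1,"dx": 0,"dy": 27,"dz": -28,"ax": 0,"ay": 0,"az": 0},{"claw": 1,"dx": 0,"dy": 27,"dz": -28,"ax": 0,"ay": 0,"az": 0},{"claw": 1,"dx": 0,"dy": 27,"dz": -28,"ax": 0,"ay": 0,"az": 0},{"claw": 1,"dx": 0,"dy": 27,"dz": -28,"ax": 0,"ay": 0,"az": 0},{"claw": 1,"dx": 0,"dy": 27,"dz": -28,"ax": 0,"ay": 0,"az": 0},{"claw": 1,"dx": 0,"dy": 27,"dz": -28,"ax": 0,"ay": 0,"az": 0},{"claw": 1,"dx": 0,"dy": 0,"dz": 0,"ax": 0,"ay": 0,"az": 0},{"claw": 1,"dx": 0,"dy": 0,"dz": 0,"ax": 0,"ay": 0,"az": 0}]}}

```text
t: 1.82
position: [477.0, 0.8, 281.4]
tcp_rot: [0.597, 0.379, 0.597, -0.379]
contact_force: [0.6, -0.9, -0.4]
finger_gap: 88.0
```

```bash
python3 - <<'E'
from h import *
o=r.get_obs();print(o["position"],np.round(o["joint_positions"],3),np.round(o["torque"],3),o["qvel"].round(3))
snap("wrist","w2")
E
```

```text
[476.97339557   0.7578222  281.4292136 ] [ 0.28   0.18  -0.424  1.864  0.081  1.115 -1.305] [-0.057 -0.026 -0.048] [ 0.045 -0.014  0.058  0.02   0.011  0.004  0.016]
```

View pics/w2.png

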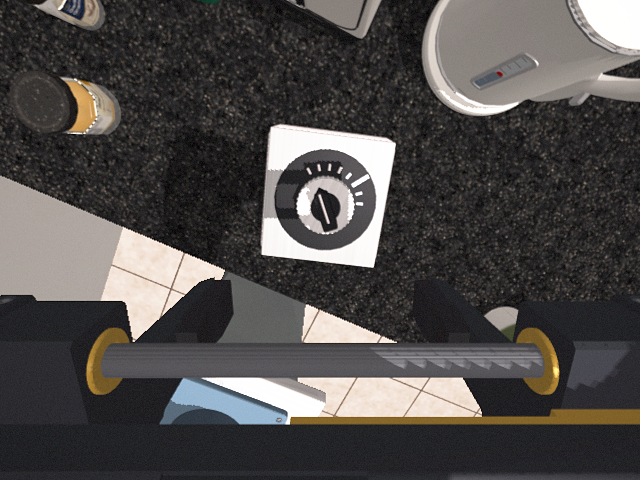

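The wrist view shows the dial centred at about (327,200), its long thick mark at about (360,181), and the knob pointing up and slightly left (white line at about (322,205)).

```bash
cat > meas.py <<'E'
from h import *
import sys
def meas(f,seed,zd=105,zk=168,zr=134):
    z=ld(f); im=z['im']; u0,v0=seed; hw=75
    x0,y0=int(u0-hw),int(v0-hw); c=im[y0:y0+2*hw,x0:x0+2*hw]
    uu,vv=np.meshgrid(np.arange(x0,x0+2*hw),np.arange(y0,y0+2*hw))
    g=c.max(2); P=onplane(z,np.c_[uu.ravel(),vv.ravel()],zd)
    D=bydepth(z,np.c_[uu.ravel(),vv.ravel()])
    print("dial height",np.median(D[:,2][(abs(D[:,2]-zd)<15)]).round(1),"top z99.5",np.percentile(D[:,2],[99,99.7]).round(1))
    z_=D[:,2]; rt=D[(z_>130)&(z_<138)]; (cx,cy),rad=cv2.minEnclosingCircle(rt[:,:2].astype(np.float32)); print("ring by depth c,r,z",round(cx,1),round(cy,1),round(rad,1),np.median(rt[:,2]).round(1))
    kn=D[z_>155]; (m,s,a)=cv2.minAreaRect(kn[:,:2].astype(np.float32)); print("knob rect",np.round(m,1),np.round(s,1),round(a,1),"z",np.median(kn[:,2]).round(1))
    cv2.imwrite("pics/"+f+"c.png",cv2.resize(c[:,:,::-1],None,fx=4,fy=4,interpolation=cv2.INTER_CUBIC)); print("crop origin",x0,y0)
    return z
if __name__=="__main__": meas(sys.argv[1],(float(sys.argv[2]),float(sys.argv[3])))
E
python3 meas.py w2 327 200
```

```text
dial height 106.0 top z99.5 [168.8 464.5]
ring by depth c,r,z 485.6 3.2 29.7 134.2
knob rect [505.6  17.1] [82.9 17.8] 34.9 z 168.2
crop origin 252 125
```

View pics/w2c.png

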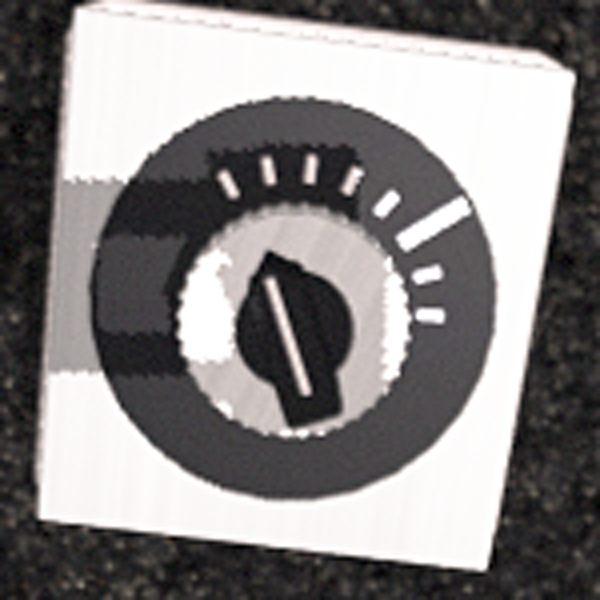

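```bash
python3 - <<'E'
from h import *
z=ld("w2"); g=lambda p:np.array(p)/4+[252,125]
dc=onplane(z,g([(293,298)]),106)[0]; rc=onplane(z,g([(293,318)]),134)[0]; print("dial",dc,"ring",rc)
m=onplane(z,g([(405,245),(465,205)]),106); l=onplane(z,g([(307,393),(270,278),(268,253)]),168); print(m,l)
A=lambda v:np.arctan2(v[1],v[0])
ml=A(m[1]-m[0]);mc=A(m.mean(0)-dc);pl=A(l[1]-l[0]); print("mark az line/center",ml,mc,"pointer",pl,"0-dir",mc+.9,"cw turn",mc-pl, pl-mc)
marks=g([(228,183),(268,170),(310,168),(352,180),(386,204),(435,225),(428,274),(430,316)])
q=onplane(z,marks,106)-dc; az=np.arctan2(q[:,1],q[:,0]); print((az+np.arange(-2,6)*.3).round(3))
# dial contour circle
im=z['im'];c=im.max(2)<100
cc=c[125:275,252:402].astype(np.uint8)
D=bydepth(z,np.argwhere(np.ones((150,150)))[:,::-1]+[252,125]); k=D[(D[:,2]>160)&(D[:,2]<172)]; k=k[np.hypot(*(k[:,:2]-rc[:2]).T)<27]
print("knob pts mean",k.mean(0),"rect",cv2.minAreaRect(k[:,:2].astype(np.float32)))
# line distance from ring axis
d=(l[1]-l[0])[:2];d/=np.hypot(*d);w=rc[:2]-l[0][:2];print("line offset",d[0]*w[1]-d[1]*w[0]); print(tool().round(3))
E
```

```text
dial [487.80984162   3.49310276 106.        ] ring [487.62888393   3.65285242 134.        ]
[[513.74970143 -17.71946466 106.        ]
 [530.14108789 -27.46153808 106.        ]] [[478.99741448  -3.70647818 168.        ]
 [499.54472688  15.31273558 168.        ]
 [504.45167492  18.09740234 168.        ]]
mark az line/center -0.5362480985174394 -0.6524758212000311 pointer 0.7467963527127897 0-dir 0.2475241787999689 cw turn -1.3992721739128209 1.3992721739128209
[0.352 0.333 0.313 0.281 0.265 0.248 0.246 0.237]
knob pts mean [487.31795418   4.49926934 167.85101806] rect ((487.3655700683594, 4.753761291503906), (38.61454772949219, 14.023711204528809), 43.046112060546875)
line offset -0.46249776979427093
[[-1.00000e-03  9.06000e-01  4.22000e-01  4.76624e+02]
 [-0.00000e+00  4.22000e-01 -9.06000e-01 -1.31600e+00]
 [-1.00000e+00 -1.00000e-03 -0.00000e+00  2.81310e+02]
 [ 0.00000e+00  0.00000e+00  0.00000e+00  1.00000e+00]]
```

```bash
python3 - <<'E'
from h import *
from scipy.optimize import least_squares
z=ld("w2"); g=lambda p:np.array(p)/4+[252,125]
q=onplane(z,g([(228,183),(268,170),(310,168),(352,180),(386,204),(428,274),(430,316)]),106)[:,:2]
th=np.array([-2,-1,0,1,2,4,5])*.3
f=lambda p:(p[:2]+p[2]*np.c_[np.cos(p[3]-th),np.sin(p[3]-th)]-q).ravel()
s=least_squares(f,[487,3,33,.3]);print(s.x.round(3),np.abs(s.fun).max())
e=onplane(z,g([(75,10),(40,520),(572,72),(490,570)]),105)[:,:2]; print(e)
for a,b in((1,0),(3,2)):d=e[a]-e[b];print(np.arctan2(-d[1],-d[0]))
for a,b in((1,3),(0,2)):d=e[a]-e[b];print(np.arctan2(-d[0],d[1]))
# refined pointer from depth pts symmetric rect, dial mask moments
im=z['im'].max(2); 
E
```

```text
[4.85211e+02 2.43900e+00 3.78760e+01 3.14000e-01] 0.210330905312901
[[531.52085602  86.3497734 ]
 [398.27549353  41.78924981]
 [572.50736754 -37.07561276]
 [439.73297062 -82.75822357]]
0.3227323492491762
0.3313749861648367
0.3213288676953001
0.320617819920974
```

Emit:
{"fn": "move_arm", "kwargs": {"moves": [{"claw": 1,"dx": 0,"dy": 0,"dz": 0,"ax": -0.104,"ay": 0,"az": 0},{"claw": 1,"dx": 0,"dy": 0,"dz": 0,"ax": -0.104,"ay": 0,"az": 0},{"claw": 1,"dx": 0,"dy": 0,"dz": 0,"ax": -0.104,"ay": 0,"az": 0},{"claw": 1,"dx": 20,"dy": 5,"dz": 2,"ax": 0,"ay": 0,"az": 0},{"claw": 1,"dx": 30,"dy": 4,"dz": 1,"ax": 0,"ay": 0,"az": 0},{"claw": 1,"dx": 30,"dy": 0,"dz": 0,"ax": 0,"ay": 0,"az": 0},{"claw": 1,"dx": 0,"dy": 0,"dz": 0,"ax": 0,"ay": 0,"az": 0},{"claw": 1,"dx": 0,"dy": 0,"dz": 0,"ax": 0,"ay": 0,"az": 0},{"claw": 1,"dx": 0,"dy": 0,"dz": 0,"ax": 0,"ay": 0,"az": 0}]}}

```text
t: 2.62
position: [486.1, 1.6, 203.0]
tcp_rot: [0.648, 0.284, 0.647, -0.284]
contact_force: [-0.3, -0.4, -0.4]
finger_gap: 88.2
```

```bash
cat > st.py <<'E'
from h import *
o=r.get_obs();T=tool();print("t",o["t"],"pos",o["position"].round(2),"jaw az",np.arctan2(T[1,2],T[0,2]).round(4),"q7",o["joint_positions"][6].round(3),"F",np.round(o["contact_force"],1),"M",np.round(o["torque"],3),"gap",round(float(o["finger_gap"]),2), "xax",T[:3,0].round(4))
w=np.array([485.4,2.6,0])-T[:3,3];print("to axis dy,dz",(w@T[:3,1]).round(2),(w@T[:3,2]).round(2))
E
python3 st.py
```

```text
t 2.6167 pos [486.14   1.65 203.03] jaw az -0.8257 q7 -1.065 F [-0.3 -0.4 -0.4] M [-0.008 -0.07   0.004] gap 88.19 xax [ 1.3e-03 -4.0e-04 -1.0e+00]
to axis dy,dz -0.03 -1.43
```

Emit:
{"fn": "move_arm", "kwargs": {"newtons": 15, "moves": [{"claw": 1,"dx": 22,"dy": 0,"dz": -1.4,"ax": 0,"ay": 0,"az": 0},{"claw": 1,"dx": 22,"dy": 0,"dz": 0,"ax": 0,"ay": 0,"az": 0},{"claw": 1,"dx": 20,"dy": 0,"dz": 0,"ax": 0,"ay": 0,"az": 0},{"claw": 1,"dx": 0,"dy": 0,"dz": 0,"ax": 0,"ay": 0,"az": 0},{"claw": 0.1,"dx": 0,"dy": 0,"dz": 0,"ax": 0,"ay": 0,"az": 0},{"claw": 0.1,"dx": 0,"dy": 0,"dz": 0,"ax": 0,"ay": 0,"az": 0},{"claw": 0.1,"dx": 0,"dy": 0,"dz": 0,"ax": 0,"ay": 0,"az": 0},{"claw": 0.1,"dx": 0,"dy": 0,"dz": 0,"ax": 0,"ay": 0,"az": 0},{"claw": 0.1,"dx": 0,"dy": 0,"dz": 0,"ax": 0,"ay": 0,"az": 0},{"claw": 0.1,"dx": 0,"dy": 0,"dz": 0,"ax": 0,"ay": 0,"az": 0},{"claw": 0.1,"dx": 0,"dy": 0,"dz": 0,"ax": 0,"ay": 0,"az": 0},{"claw": 0.1,"dx": 0,"dy": 0,"dz": 0,"ax": 0,"ay": 0,"az": 0}]}}

```text
t: 3.62
position: [484.6, 3.7, 137.8]
tcp_rot: [0.648, 0.283, 0.648, -0.283]
contact_force: [-0.6, -0.2, 0.3]
finger_gap: 36.6
```

```bash
python3 st.py
```

```text
t 3.6167 pos [484.56   3.72 137.78] jaw az -0.8239 q7 -1.122 F [-0.6 -0.2  0.3] M [-0.032 -0.058 -0.019] gap 36.64 xax [-0. -0. -1.]
to axis dy,dz -0.14 1.39
```

Emit:
{"fn": "move_arm", "kwargs": {"moves": [{"claw": 0.1,"dx": 0,"dy": 0,"dz": 0,"ax": 0,"ay": 0,"az": 0},{"claw": 0.1,"dx": 0,"dy": 0,"dz": 0,"ax": 0,"ay": 0,"az": 0},{"claw": 0.1,"dx": 0,"dy": 0,"dz": 0,"ax": 0,"ay": 0,"az": 0},{"claw": 0.1,"dx": 0,"dy": 0,"dz": 0,"ax": 0,"ay": 0,"az": 0},{"claw": 0.1,"dx": 0,"dy": 0,"dz": 0,"ax": 0,"ay": 0,"az": 0},{"claw": 0.1,"dx": 0,"dy": 0,"dz": 0,"ax": 0,"ay": 0,"az": 0}]}}

```text
t: 4.12
position: [484.6, 3.7, 137.7]
tcp_rot: [0.648, 0.283, 0.648, -0.283]
contact_force: [-0.3, -0.9, 0.5]
finger_gap: 8.9
```

```bash
python3 st.py
```

```text
t 4.1167 pos [484.55   3.7  137.68] jaw az -0.824 q7 -1.122 F [-0.3 -0.9  0.5] M [-0.008 -0.05  -0.035] gap 8.93 xax [-1.e-04 -0.e+00 -1.e+00]
to axis dy,dz -0.12 1.39
```

```bash
python3 - <<'E'
from h import *
snap("wrist","w3")
E
```

```text
(no output)
```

View pics/w3.png

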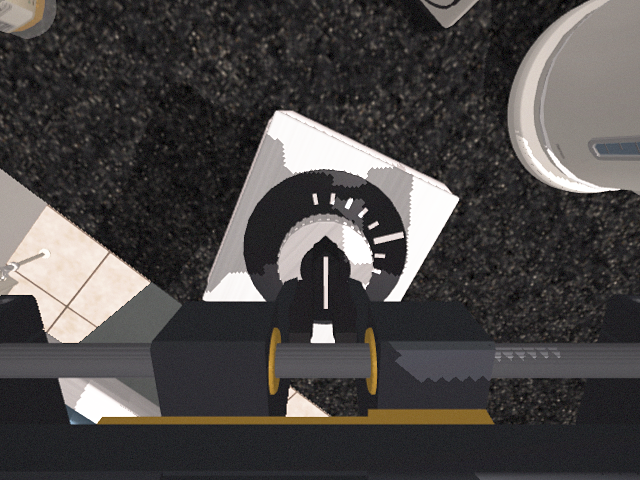

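The closed fingers sit either side of the knob bar, at about (325,300), but the gap reads 8.9 mm. I'll command them fully shut to see whether they stop on the bar.

Emit:
{"fn": "move_arm", "kwargs": {"newtons": 15, "moves": [{"claw": 0,"dx": 0,"dy": 0,"dz": 0,"ax": 0,"ay": 0,"az": 0},{"claw": 0,"dx": 0,"dy": 0,"dz": 0,"ax": 0,"ay": 0,"az": 0},{"claw": 0,"dx": 0,"dy": 0,"dz": 0,"ax": 0,"ay": 0,"az": 0}]}}

```text
t: 4.42
position: [484.6, 3.7, 137.7]
tcp_rot: [0.648, 0.283, 0.648, -0.283]
contact_force: [-0.3, -0.1, -0.3]
finger_gap: 0.7
```

```bash
python3 st.py; python3 - <<'E'
from h import *
z=ld("w3")
def proj(P):
    p=np.linalg.inv(z['E'])@np.r_[P,1]; return (z['f']*p[0]/p[2]+z['cx'],z['f']*p[1]/p[2]+z['cy'])
for h in(106,134,168):print(h,proj([485.4,2.6,h]))
T=tool();print("tcp",proj(T[:3,3]),"grasp",proj(T[:3,3]+[0,0,19]))
for uv in[(325,260),(325,245),(325,300),(325,285),(300,300),(350,300),(290,310),(360,310)]:print(uv,bydepth(z,uv).round(1),((bydepth(z,uv)[0]-T[:3,3])@T[:3,:3]).round(1))
E
```

```text
t 4.4167 pos [484.56   3.74 137.69] jaw az -0.8239 q7 -1.122 F [-0.3 -0.1 -0.3] M [ 0.013 -0.    -0.008] gap 0.72 xax [-0.  0. -1.]
to axis dy,dz -0.15 1.42
106 (np.float64(325.1388236402401), np.float64(252.9466612174493))
134 (np.float64(325.5220585877665), np.float64(268.27969789890017))
168 (np.float64(326.1519071313629), np.float64(293.479619996447))
tcp (np.float64(323.2112208682311), np.float64(270.3721004149565)) grasp (np.float64(323.3067454991667), np.float64(283.8178137128905))
(325, 260) [[498.4  15.5 168.5]] [-30.8  18.2   0.8]
(325, 245) [[501.4  18.1 157. ]] [-19.3  22.1   0.9]
(325, 300) [[482.6   0.8 168.9]] [-31.2  -3.4   0.8]
(325, 285) [[488.8   6.6 169. ]] [-31.3   5.    0.8]
(300, 300) [[485.2  17.9 194.7]] [-57.1  10.   -9.9]
(350, 300) [[499.6   2.5 195.1]] [-57.4  10.2  11.1]
(290, 310) [[483.4  20.7 204.4]] [-66.7  10.7 -13.2]
(360, 310) [[502.5   1.1 205.6]] [-67.9  11.3  14.1]
```

```bash
python3 - <<'E'
from h import *
snap("wrist","w4")
im=ld("w4")['im'][150:350,220:440];cv2.imwrite("pics/w4c.png",cv2.resize(np.clip(im[:,:,::-1].astype(float)*1.8,0,255).astype(np.uint8),None,fx=3,fy=3,interpolation=cv2.INTER_CUBIC))
E
```

```text
(no output)
```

View pics/w4c.png

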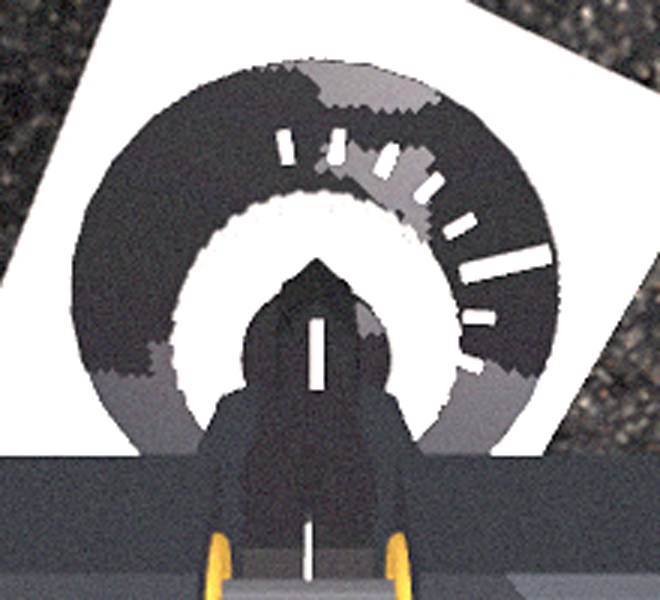

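The shut fingers now cover the rear half of the knob and the pointer line is visible only at the front, so I'll read the finger heights from depth.

```bash
python3 - <<'E'
from h import *
z=ld("w4");T=tool()
for u in (310,325,340):
  for v in range(250,345,8):
    P=bydepth(z,(u,v))[0]; print((u,v),P.round(1),((P-T[:3,3])@T[:3,:3]).round(1))
E
```

```text
(310, 250) [488.7  18.1 137.5] [ 0.1 12.8 -7.8]
(310, 258) [485.4  15.1 139.1] [-1.4  8.4 -7.8]
(310, 266) [482.   11.9 139.8] [-2.1  3.7 -7.8]
(310, 274) [477.8   8.3 138.7] [-1.  -1.8 -7.9]
(310, 282) [487.7  15.4 176.9] [-39.2  10.3  -6.4]
(310, 290) [488.5  15.6 187.1] [-49.4  11.1  -6. ]
(310, 298) [488.2  15.1 193.6] [-55.9  10.4  -5.8]
(310, 306) [488.5  15.  200.9] [-63.2  10.6  -5.5]
(310, 314) [488.2  14.4 206.1] [-68.5  10.   -5.4]
(310, 322) [488.9  14.7 213.1] [-75.4  10.6  -5.1]
(310, 330) [488.8  14.4 218.1] [-80.4  10.4  -4.9]
(310, 338) [487.4  13.  219.9] [-82.2   8.4  -4.9]
(325, 250) [539.5  55.3 320.8] [-183.2   75.4   -0.6]
(325, 258) [499.5  16.6 169.8] [-32.1  19.8   0.7]
(325, 266) [496.3  13.6 169.1] [-31.4  15.3   0.8]
(325, 274) [492.8  10.4 168.1] [-30.4  10.6   0.8]
(325, 282) [492.6  10.2 177. ] [-39.3  10.3   0.7]
(325, 290) [493.   10.7 186.8] [-49.1  10.9   0.6]
(325, 298) [492.4  10.2 193.2] [-55.5  10.2   0.6]
(325, 306) [491.3   9.3 197.5] [-59.9   8.8   0.5]
(325, 314) [488.3   6.4 196.7] [-59.    4.6   0.6]
(325, 322) [492.7  10.7 213.3] [-75.6  10.8   0.4]
(325, 330) [492.6  10.7 218.4] [-80.7  10.7   0.4]
(325, 338) [490.8   9.  219.6] [-81.9   8.2   0.4]
(340, 250) [500.9   5.6 138.8] [-1.1 13.3  9.7]
(340, 258) [497.4   2.3 139.2] [-1.5  8.5  9.8]
(340, 266) [493.9  -1.  139.8] [-2.2  3.7  9.8]
(340, 274) [489.9  -4.9 138.6] [-0.9 -1.9  9.9]
(340, 282) [498.2   6.  179.8] [-42.1  11.6   7.6]
(340, 290) [498.    6.4 188.4] [-50.8  11.7   7.2]
(340, 298) [497.    5.8 193.8] [-56.1  10.5   6.9]
(340, 306) [496.9   6.2 201.2] [-63.5  10.7   6.5]
(340, 314) [496.2   6.  206.4] [-68.7  10.1   6.3]
(340, 322) [496.3   6.5 213. ] [-75.3  10.6   5.9]
(340, 330) [496.1   6.7 218.2] [-80.6  10.5   5.7]
(340, 338) [494.4   5.1 219.6] [-81.9   8.2   5.6]
```

```bash
python3 - <<'E'
from h import *
for n,us in(("w2",(222,424,212,230)),("w3",(305,345,300,350))):
  z=ld(n);iE=np.linalg.inv(z['E']);HE=np.array(r.calibration("wrist")["hand_eye"])
  for u in us:
    for v in range(274,330,8):
      P=np.r_[bydepth(z,(u,v))[0],1]; t=HE@iE@P; print(n,(u,v),t[:3].round(1))
print(r.tcp_to_grasp)
E
```

```text
w2 (222, 274) [1198.7 -510.4 -452.8]
w2 (222, 282) [-39.3  10.3 -48. ]
w2 (222, 290) [-48.4  10.6 -45.3]
w2 (222, 298) [-52.3   8.6 -44.4]
w2 (222, 306) [-52.3   4.7 -44.7]
w2 (222, 314) [-53.7   1.6 -44.6]
w2 (222, 322) [-54.6  -1.9 -44.6]
w2 (424, 274) [ 281.6 -121.8  153.6]
w2 (424, 282) [-40.1  10.6  47.2]
w2 (424, 290) [-47.7  10.1  45.1]
w2 (424, 298) [-53.3   9.1  43.5]
w2 (424, 306) [-53.5   5.3  43.8]
w2 (424, 314) [-54.2   1.8  43.9]
w2 (424, 322) [-56.1  -1.   43.6]
w2 (212, 274) [1197.8 -510.  -497.5]
w2 (212, 282) [-40.7  10.9 -52.2]
w2 (212, 290) [-48.   10.3 -49.9]
w2 (212, 298) [-56.3  10.6 -47.3]
w2 (212, 306) [-61.9   9.9 -45.5]
w2 (212, 314) [-61.6   6.  -46. ]
w2 (212, 322) [-63.2   3.3 -45.7]
w2 (230, 274) [ 665.4 -284.4 -256.1]
w2 (230, 282) [-38.2   9.8 -44.5]
w2 (230, 290) [-39.9   6.4 -44.4]
w2 (230, 298) [-40.9   2.8 -44.4]
w2 (230, 306) [-41.4  -1.2 -44.6]
w2 (230, 314) [-41.9  -5.2 -44.7]
w2 (230, 322) [ 457.2 -309.4 -202.5]
w3 (305, 274) [ -0.9  -1.9 -10.9]
w3 (305, 282) [-39.7  10.5  -8.7]
w3 (305, 290) [-47.7  10.2  -8.3]
w3 (305, 298) [-57.   10.9  -7.9]
w3 (305, 306) [-62.9  10.4  -7.6]
w3 (305, 314) [-69.1  10.3  -7.3]
w3 (305, 322) [-75.3  10.5  -6.9]
w3 (345, 274) [-1.4 -1.7 12.9]
w3 (345, 282) [-39.9  10.5  10.1]
w3 (345, 290) [-48.9  10.7   9.5]
w3 (345, 298) [-57.   10.9   9. ]
w3 (345, 306) [-63.   10.5   8.6]
w3 (345, 314) [-69.2  10.4   8.2]
w3 (345, 322) [-75.7  10.8   7.8]
w3 (300, 274) [  3.1  -3.6 -14.1]
w3 (300, 282) [-38.3   9.8 -11.2]
w3 (300, 290) [-48.4  10.5 -10.5]
w3 (300, 298) [-56.9  10.9 -10. ]
w3 (300, 306) [-63.5  10.7  -9.5]
w3 (300, 314) [-69.3  10.5  -9.2]
w3 (300, 322) [-75.5  10.6  -8.8]
w3 (350, 274) [-1.7 -1.6 15.8]
w3 (350, 282) [-42.7  11.8  12.2]
w3 (350, 290) [-52.   12.2  11.5]
w3 (350, 298) [-55.2  10.   11.3]
w3 (350, 306) [-64.3  11.1  10.5]
w3 (350, 314) [-68.8  10.1  10.2]
w3 (350, 322) [-74.8  10.2   9.7]
18.700000000000003
```

Depth puts the visible finger ends about 38 mm short of the reported TCP, which fits the fingers shutting above the knob. I'll open, check where the gripper body begins, then descend accordingly.

Emit:
{"fn": "move_arm", "kwargs": {"newtons": 15, "moves": [{"claw": 1,"dx": 0,"dy": 0,"dz": 0,"ax": 0,"ay": 0,"az": 0},{"claw": 1,"dx": 0,"dy": 0,"dz": 0,"ax": 0,"ay": 0,"az": 0},{"claw": 1,"dx": 0,"dy": 0,"dz": 0,"ax": 0,"ay": 0,"az": 0},{"claw": 1,"dx": 0,"dy": 0,"dz": 0,"ax": 0,"ay": 0,"az": 0},{"claw": 1,"dx": 0,"dy": 0,"dz": 0,"ax": 0,"ay": 0,"az": 0},{"claw": 1,"dx": 0,"dy": 0,"dz": 0,"ax": 0,"ay": 0,"az": 0},{"claw": 1,"dx": 0,"dy": 0,"dz": 0,"ax": 0,"ay": 0,"az": 0},{"claw": 1,"dx": 0,"dy": 0,"dz": 0,"ax": 0,"ay": 0,"az": 0},{"claw": 1,"dx": 0,"dy": 0,"dz": 0,"ax": 0,"ay": 0,"az": 0},{"claw": 1,"dx": 0,"dy": 0,"dz": 0,"ax": 0,"ay": 0,"az": 0},{"claw": 1,"dx": 0,"dy": 0,"dz": 0,"ax": 0,"ay": 0,"az": 0},{"claw": 1,"dx": 0,"dy": 0,"dz": 0,"ax": 0,"ay": 0,"az": 0}]}}

```text
t: 5.47
position: [484.6, 3.7, 137.7]
tcp_rot: [0.648, 0.283, 0.648, -0.283]
contact_force: [0.4, 0.9, 0.2]
finger_gap: 78.1
```

```bash
python3 st.py; python3 - <<'E'
from h import *
HE=np.array(r.calibration("wrist")["hand_eye"])
z=ld("w4");iE=np.linalg.inv(z['E'])
for uv in[(200,305),(200,330),(250,320),(450,320),(320,345),(320,420),(320,450),(320,470),(100,345)]:
  print(uv,(HE@iE@np.r_[bydepth(z,uv)[0],1])[:3].round(1))
snap("wrist","w5"); snap("side","s5"); snap("top","t5")
z=ld("w5");print("spread",np.ptp(z['E'][:3,3]))
# top-camera reading of gripper near the knob
t=ld("t5");T=tool()
def proj(z,P):
    p=np.linalg.inv(z['E'])@np.r_[P,1]; return (z['f']*p[0]/p[2]+z['cx'],z['f']*p[1]/p[2]+z['cy'])
print("top px of tcp",proj(t,T[:3,3]),"side",proj(ld("s5"),T[:3,3]))
c=t['im'][150:290,240:400];cv2.imwrite("pics/t5c.png",cv2.resize(c[:,:,::-1],None,fx=4,fy=4,interpolation=cv2.INTER_CUBIC))
E
```

```text
t 5.4667 pos [484.58   3.74 137.72] jaw az -0.824 q7 -1.122 F [0.4 0.9 0.2] M [-0.028 -0.017  0.043] gap 78.09 xax [ 0.  0. -1.]
to axis dy,dz -0.17 1.39
(200, 305) [-108.9   35.6  -31.1]
(200, 330) [-119.1   34.9  -27.5]
(250, 320) [-114.9   34.9  -17.4]
(450, 320) [-115.5   35.2   28.9]
(320, 345) [-115.1   28.3   -1.1]
(320, 420) [-128.5   19.7   -1. ]
(320, 450) [-139.6   24.6   -1. ]
(320, 470) [-143.4   25.    -0.9]
(100, 345) [-115.3   28.4  -53.3]
spread 484.17042989508514
top px of tcp (np.float64(309.73479371056965), np.float64(234.5869634149622)) side (np.float64(307.78811319939655), np.float64(229.6637424446038))
```

View pics/t5c.png

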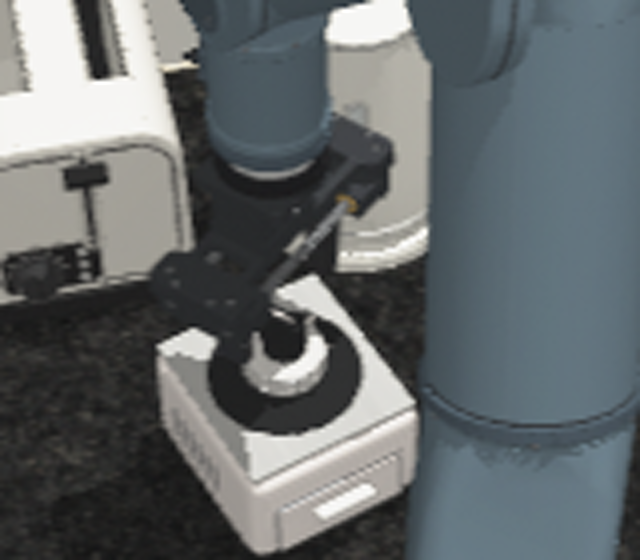

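The top view shows the open fingers straddling the knob at about its top. So the true tips are about 38 mm behind the reported TCP, and I'll descend about 37 mm more in two stages, watching the force.

Emit:
{"fn": "move_arm", "kwargs": {"moves": [{"claw": 1,"dx": 6,"dy": -0.8,"dz": 0.7,"ax": 0,"ay": 0,"az": 0},{"claw": 1,"dx": 6,"dy": -0.8,"dz": 0.7,"ax": 0,"ay": 0,"az": 0},{"claw": 1,"dx": 6,"dy": 0,"dz": 0,"ax": 0,"ay": 0,"az": 0},{"claw": 1,"dx": 0,"dy": 0,"dz": 0,"ax": 0,"ay": 0,"az": 0}]}}

```text
t: 5.95
position: [483.2, 1.4, 118.2]
tcp_rot: [0.647, 0.283, 0.649, -0.284]
contact_force: [-0.4, -0.1, -0.6]
finger_gap: 88.2
```

```bash
python3 st.py
```

```text
t 5.95 pos [483.18   1.39 118.19] jaw az -0.8241 q7 -1.135 F [-0.4 -0.1 -0.6] M [-0.028 -0.046 -0.015] gap 88.16 xax [-0.0025 -0.     -1.    ]
to axis dy,dz 2.67 0.82
```

Emit:
{"fn": "move_arm", "kwargs": {"newtons": 15, "moves": [{"claw": 1,"dx": 6,"dy": 0.5,"dz": 0.5,"ax": 0,"ay": 0,"az": 0},{"claw": 1,"dx": 6,"dy": 0,"dz": 0,"ax": 0,"ay": 0,"az": 0},{"claw": 1,"dx": 5,"dy": 0,"dz": 0,"ax": 0,"ay": 0,"az": 0},{"claw": 0,"dx": 0,"dy": 0,"dz": 0,"ax": 0,"ay": 0,"az": 0},{"claw": 0,"dx": 0,"dy": 0,"dz": 0,"ax": 0,"ay": 0,"az": 0},{"claw": 0,"dx": 0,"dy": 0,"dz": 0,"ax": 0,"ay": 0,"az": 0},{"claw": 0,"dx": 0,"dy": 0,"dz": 0,"ax": 0,"ay": 0,"az": 0},{"claw": 0,"dx": 0,"dy": 0,"dz": 0,"ax": 0,"ay": 0,"az": 0},{"claw": 0,"dx": 0,"dy": 0,"dz": 0,"ax": 0,"ay": 0,"az": 0},{"claw": 0,"dx": 0,"dy": 0,"dz": 0,"ax": 0,"ay": 0,"az": 0},{"claw": 0,"dx": 0,"dy": 0,"dz": 0,"ax": 0,"ay": 0,"az": 0},{"claw": 0,"dx": 0,"dy": 0,"dz": 0,"ax": 0,"ay": 0,"az": 0},{"claw": 0,"dx": 0,"dy": 0,"dz": 0,"ax": 0,"ay": 0,"az": 0},{"claw": 0,"dx": 0,"dy": 0,"dz": 0,"ax": 0,"ay": 0,"az": 0},{"claw": 0,"dx": 0,"dy": 0,"dz": 0,"ax": 0,"ay": 0,"az": 0},{"claw": 0,"dx": 0,"dy": 0,"dz": 0,"ax": 0,"ay": 0,"az": 0}]}}

```text
t: 7.28
position: [484.8, 1.8, 102.7]
tcp_rot: [0.648, 0.283, 0.648, -0.283]
contact_force: [-0.9, 1.6, 1.7]
finger_gap: 13.9
```

```bash
python3 st.py
```

```text
t 7.2833 pos [484.84   1.77 102.7 ] jaw az -0.8237 q7 -1.151 F [-0.9  1.6  1.7] M [0.14  0.175 0.005] gap 13.88 xax [-4.e-04  1.e-04 -1.e+00]
to axis dy,dz 1.0 -0.2
```

Emit:
{"fn": "move_arm", "kwargs": {"moves": [{"claw": 0,"dx": 0,"dy": 0,"dz": -0.1,"ax": 0.1,"ay": 0,"az": 0},{"claw": 0,"dx": 0,"dy": 0,"dz": -0.1,"ax": 0.1,"ay": 0,"az": 0},{"claw": 0,"dx": 0,"dy": 0,"dz": -0.1,"ax": 0.1,"ay": 0,"az": 0},{"claw": 0,"dx": 0,"dy": 0,"dz": -0.1,"ax": 0.1,"ay": 0,"az": 0},{"claw": 0,"dx": 0,"dy": 0,"dz": -0.1,"ax": 0.1,"ay": 0,"az": 0},{"claw": 0,"dx": 0,"dy": 0,"dz": -0.1,"ax": 0.1,"ay": 0,"az": 0},{"claw": 0,"dx": 0,"dy": 0,"dz": 0,"ax": 0,"ay": 0,"az": 0}]}}

```text
t: 7.87
position: [484.7, 2.0, 102.7]
tcp_rot: [0.535, 0.463, 0.534, -0.463]
contact_force: [-0.3, 0.4, 0.7]
finger_gap: 13.7
```

```bash
python3 st.py
```

```text
t 7.8667 pos [484.69   2.04 102.71] jaw az -1.4275 q7 -1.674 F [-0.3  0.4  0.7] M [-0.08   0.096 -0.083] gap 13.71 xax [-1.e-04 -3.e-04 -1.e+00]
to axis dy,dz 0.79 -0.49
```

Emit:
{"fn": "move_arm", "kwargs": {"moves": [{"claw": 0,"dx": 0,"dy": 0,"dz": -0.1,"ax": 0.1,"ay": 0,"az": 0},{"claw": 0,"dx": 0,"dy": 0,"dz": -0.1,"ax": 0.1,"ay": 0,"az": 0},{"claw": 0,"dx": 0,"dy": 0,"dz": -0.1,"ax": 0.1,"ay": 0,"az": 0},{"claw": 0,"dx": 0,"dy": 0,"dz": -0.1,"ax": 0.1,"ay": 0,"az": 0},{"claw": 0,"dx": 0,"dy": 0,"dz": -0.1,"ax": 0.1,"ay": 0,"az": 0},{"claw": 0,"dx": 0,"dy": 0,"dz": -0.1,"ax": 0.1,"ay": 0,"az": 0},{"claw": 0,"dx": 0,"dy": 0,"dz": -0.1,"ax": 0.12,"ay": 0,"az": 0},{"claw": 0,"dx": 0,"dy": 0,"dz": 0,"ax": 0,"ay": 0,"az": 0},{"claw": 0,"dx": 0,"dy": 0,"dz": 0,"ax": 0,"ay": 0,"az": 0},{"claw": 0,"dx": 0,"dy": 0,"dz": 0,"ax": 0,"ay": 0,"az": 0}]}}

```text
t: 8.7
position: [484.8, 2.4, 102.7]
tcp_rot: [-0.34, -0.62, -0.34, 0.62]
contact_force: [-1.0, -1.0, 1.2]
finger_gap: 13.8
```

```bash
python3 st.py; python3 -c "
from h import *
snap('wrist','w6')
im=ld('w6')['im'][130:345,210:450];cv2.imwrite('pics/w6c.png',cv2.resize(im[:,:,::-1],None,fx=2.7,fy=2.7,interpolation=cv2.INTER_CUBIC))"
```

```text
t 8.7 pos [484.77   2.44 102.71] jaw az -2.1397 q7 -2.291 F [-1.  -1.   1.2] M [-0.265  0.258 -0.072] gap 13.78 xax [-2.e-04 -4.e-04 -1.e+00]
to axis dy,dz 0.44 -0.52
```

View pics/w6c.png

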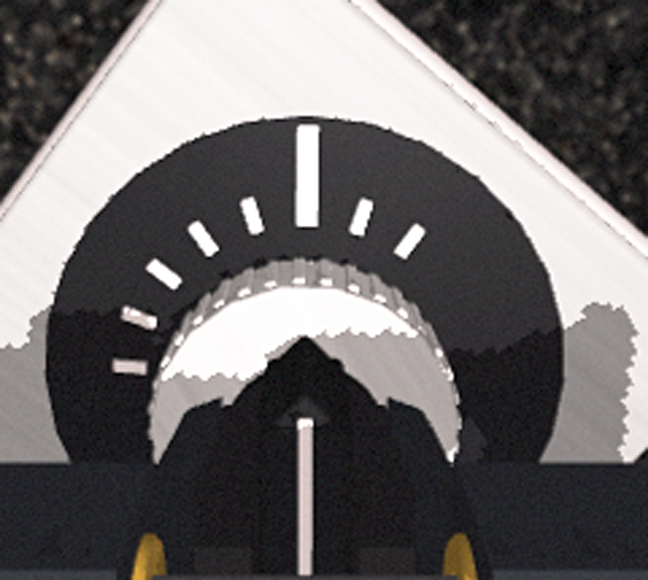

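The dial's long mark (column 308), the knob's tip (306) and its white line (304) line up within about 0.01 rad. I'll nudge by 0.01, release, and check numerically.

Emit:
{"fn": "move_arm", "kwargs": {"moves": [{"claw": 0,"dx": 0,"dy": 0,"dz": 0,"ax": 0.01,"ay": 0,"az": 0},{"claw": 0,"dx": 0,"dy": 0,"dz": 0,"ax": 0,"ay": 0,"az": 0},{"claw": 1,"dx": 0,"dy": 0,"dz": 0,"ax": 0,"ay": 0,"az": 0},{"claw": 1,"dx": 0,"dy": 0,"dz": 0,"ax": 0,"ay": 0,"az": 0},{"claw": 1,"dx": 0,"dy": 0,"dz": 0,"ax": 0,"ay": 0,"az": 0},{"claw": 1,"dx": 0,"dy": 0,"dz": 0,"ax": 0,"ay": 0,"az": 0},{"claw": 1,"dx": 0,"dy": 0,"dz": 0,"ax": 0,"ay": 0,"az": 0},{"claw": 1,"dx": 0,"dy": 0,"dz": 0,"ax": 0,"ay": 0,"az": 0},{"claw": 1,"dx": 0,"dy": 0,"dz": 0,"ax": 0,"ay": 0,"az": 0},{"claw": 1,"dx": 0,"dy": 0,"dz": 0,"ax": 0,"ay": 0,"az": 0},{"claw": 1,"dx": 0,"dy": 0,"dz": 0,"ax": 0,"ay": 0,"az": 0},{"claw": 1,"dx": 0,"dy": 0,"dz": 0,"ax": 0,"ay": 0,"az": 0},{"claw": 1,"dx": 0,"dy": 0,"dz": 0,"ax": 0,"ay": 0,"az": 0},{"claw": 1,"dx": 0,"dy": 0,"dz": 0,"ax": 0,"ay": 0,"az": 0},{"claw": 1,"dx": 0,"dy": 0,"dz": 0,"ax": 0,"ay": 0,"az": 0},{"claw": 1,"dx": 0,"dy": 0,"dz": 0,"ax": 0,"ay": 0,"az": 0}]}}

```text
t: 10.08
position: [484.9, 2.8, 102.7]
tcp_rot: [0.335, 0.623, 0.335, -0.623]
contact_force: [-0.6, -0.1, 0.5]
finger_gap: 88.1
```

```bash
cat > chk.py <<'E'
from h import *
import sys
n=sys.argv[1]; snap("wrist",n); z=ld(n); im=z['im']; T=tool()
vv,uu=np.mgrid[0:340,0:640]; uv=np.c_[uu.ravel(),vv.ravel()]; D=bydepth(z,uv); w=im[:340].reshape(-1,3).astype(int)
A=np.array([485.4,2.6]); rr=np.hypot(*(D[:,:2]-A).T); b=w.min(1)
def pca(P):
    v=np.linalg.svd(P-P.mean(0),full_matrices=False)[2][0]; v*=np.sign(v@(np.array([.84,-.54]))); return np.arctan2(v[1],v[0]),P.mean(0),len(P)
s=(D[:,2]>163)&(D[:,2]<173)&(rr<25)&(b>110); L=onplane(z,uv[s],168)[:,:2]; pl=pca(L)
s=(abs(D[:,2]-106)<4)&(rr>31)&(b>140)&(rr<56); P=onplane(z,uv[s],106)[:,:2]; az=np.arctan2(*(P-A).T[::-1]); k=abs(az+.578)<.11; mk=pca(P[k])
print("pointer",pl,"mark",mk,"pointer-mark",pl[0]-mk[0],"err vs -0.578",pl[0]+.578)
E
python3 st.py; python3 chk.py w7
```

```text
t 10.0833 pos [484.9    2.77 102.73] jaw az -2.154 q7 -2.303 F [-0.6 -0.1  0.5] M [ 0.052 -0.002  0.017] gap 88.13 xax [ 1.e-04  0.e+00 -1.e+00]
to axis dy,dz 0.51 -0.13
pointer (np.float64(-0.5406692548675105), array([ 4.91560050e+02, -4.05067942e-01]), 297) mark (np.float64(-0.6074557432552451), array([523.19725017, -20.87089436]), 320) pointer-mark 0.0667864883877346 err vs -0.578 0.03733074513248946
```

```bash
python3 - <<'E'
from h import *
im=ld("w7")['im'];cv2.imwrite('pics/w7c.png',cv2.resize(im[130:345,210:450,::-1],None,fx=2.7,fy=2.7,interpolation=cv2.INTER_CUBIC))
E
```

```text
(no output)
```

View pics/w7c.png

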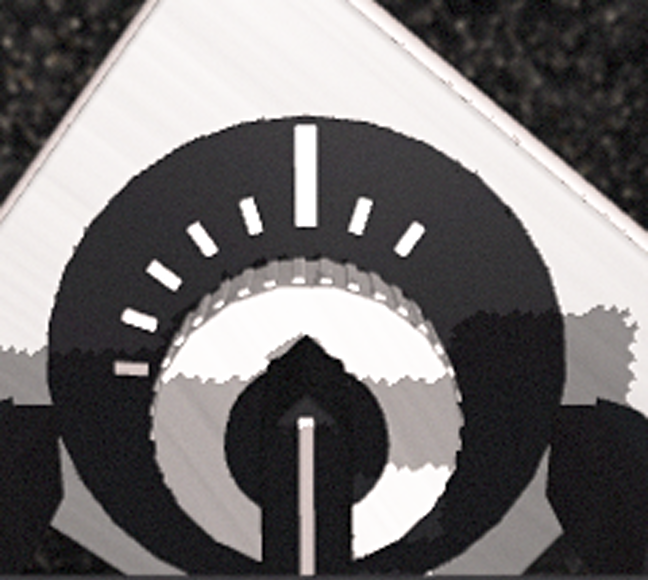

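The crop shows the mark (column 306), pointer line (306–307) and tip (307) aligned. Next I'll wind the open hand counter-clockwise for the ring.

Emit:
{"fn": "move_arm", "kwargs": {"moves": [{"claw": 1,"dx": 0,"dy": 0,"dz": 0,"ax": -0.1,"ay": 0,"az": 0},{"claw": 1,"dx": 0,"dy": 0,"dz": 0,"ax": -0.1,"ay": 0,"az": 0},{"claw": 1,"dx": 0,"dy": 0,"dz": 0,"ax": -0.1,"ay": 0,"az": 0},{"claw": 1,"dx": 0,"dy": 0,"dz": 0,"ax": -0.1,"ay": 0,"az": 0},{"claw": 1,"dx": 0,"dy": 0,"dz": 0,"ax": -0.1,"ay": 0,"az": 0},{"claw": 1,"dx": 0,"dy": 0,"dz": 0,"ax": -0.1,"ay": 0,"az": 0},{"claw": 1,"dx": 0,"dy": 0,"dz": 0,"ax": -0.1,"ay": 0,"az": 0},{"claw": 1,"dx": 0,"dy": 0,"dz": 0,"ax": -0.1,"ay": 0,"az": 0},{"claw": 1,"dx": 0,"dy": 0,"dz": 0,"ax": -0.1,"ay": 0,"az": 0},{"claw": 1,"dx": 0,"dy": 0,"dz": 0,"ax": -0.1,"ay": 0,"az": 0},{"claw": 1,"dx": 0,"dy": 0,"dz": 0,"ax": -0.1,"ay": 0,"az": 0},{"claw": 1,"dx": 0,"dy": 0,"dz": 0,"ax": -0.1,"ay": 0,"az": 0},{"claw": 1,"dx": 0,"dy": 0,"dz": 0,"ax": -0.1,"ay": 0,"az": 0},{"claw": 1,"dx": 0,"dy": 0,"dz": 0,"ax": -0.1,"ay": 0,"az": 0},{"claw": 1,"dx": 0,"dy": 0,"dz": 0,"ax": -0.1,"ay": 0,"az": 0},{"claw": 1,"dx": 0,"dy": 0,"dz": 0,"ax": -0.1,"ay": 0,"az": 0},{"claw": 1,"dx": 0,"dy": 0,"dz": 0,"ax": -0.1,"ay": 0,"az": 0},{"claw": 1,"dx": 0,"dy": 0,"dz": 0,"ax": 0,"ay": 0,"az": 0},{"claw": 1,"dx": 0,"dy": 0,"dz": 0,"ax": 0,"ay": 0,"az": 0}]}}

```text
t: 11.72
position: [484.8, 2.6, 102.7]
tcp_rot: [0.689, 0.16, 0.689, -0.16]
contact_force: [0.2, -0.3, 0.5]
finger_gap: 88.2
```

```bash
python3 st.py
```

```text
t 11.7167 pos [484.84   2.65 102.65] jaw az -0.4573 q7 -0.837 F [ 0.2 -0.3  0.5] M [-0.044 -0.017 -0.011] gap 88.24 xax [-1.e-04  2.e-04 -1.e+00]
to axis dy,dz 0.19 0.55
```

Emit:
{"fn": "move_arm", "kwargs": {"newtons": 25, "moves": [{"claw": 1,"dx": 10,"dy": -0.5,"dz": 0.5,"ax": 0,"ay": 0,"az": 0},{"claw": 1,"dx": 10,"dy": 0,"dz": 0,"ax": 0,"ay": 0,"az": 0},{"claw": 1,"dx": 9,"dy": 0,"dz": 0,"ax": 0,"ay": 0,"az": 0},{"claw": 1,"dx": 0,"dy": 0,"dz": 0,"ax": 0,"ay": 0,"az": 0},{"claw": 0.3,"dx": 0,"dy": 0,"dz": 0,"ax": 0,"ay": 0,"az": 0},{"claw": 0.3,"dx": 0,"dy": 0,"dz": 0,"ax": 0,"ay": 0,"az": 0},{"claw": 0.3,"dx": 0,"dy": 0,"dz": 0,"ax": 0,"ay": 0,"az": 0},{"claw": 0.3,"dx": 0,"dy": 0,"dz": 0,"ax": 0,"ay": 0,"az": 0},{"claw": 0.3,"dx": 0,"dy": 0,"dz": 0,"ax": 0,"ay": 0,"az": 0},{"claw": 0.3,"dx": 0,"dy": 0,"dz": 0,"ax": 0,"ay": 0,"az": 0},{"claw": 0.3,"dx": 0,"dy": 0,"dz": 0,"ax": 0,"ay": 0,"az": 0},{"claw": 0.3,"dx": 0,"dy": 0,"dz": 0,"ax": 0,"ay": 0,"az": 0}]}}

```text
t: 12.72
position: [485.3, 2.1, 74.0]
tcp_rot: [0.689, 0.159, 0.689, -0.159]
contact_force: [-1.6, -0.5, 3.6]
finger_gap: 57.6
```

```bash
python3 st.py
```

```text
t 12.7167 pos [485.25   2.14  73.97] jaw az -0.454 q7 -0.867 F [-1.6 -0.5  3.6] M [ 0.014  0.12  -0.01 ] gap 57.56 xax [ 4.e-04 -0.e+00 -1.e+00]
to axis dy,dz 0.47 -0.09
```

Emit:
{"fn": "move_arm", "kwargs": {"moves": [{"claw": 0.3,"dx": 0,"dy": 0,"dz": 0,"ax": 0.02,"ay": 0,"az": 0},{"claw": 0.3,"dx": 0,"dy": 0,"dz": 0,"ax": 0.03,"ay": 0,"az": 0},{"claw": 0.3,"dx": 0,"dy": 0,"dz": 0,"ax": 0.03,"ay": 0,"az": 0},{"claw": 0.3,"dx": 0,"dy": 0,"dz": 0,"ax": 0.03,"ay": 0,"az": 0},{"claw": 0.3,"dx": 0,"dy": 0,"dz": 0,"ax": 0.03,"ay": 0,"az": 0},{"claw": 0.3,"dx": 0,"dy": 0,"dz": 0,"ax": 0.03,"ay": 0,"az": 0},{"claw": 0.3,"dx": 0,"dy": 0,"dz": 0,"ax": 0.03,"ay": 0,"az": 0}]}}

```text
t: 13.3
position: [485.3, 2.1, 74.0]
tcp_rot: [0.67, 0.228, 0.669, -0.228]
contact_force: [-0.7, 0.1, 4.3]
finger_gap: 57.0
```

```bash
python3 st.py
```

```text
t 13.3 pos [485.29   2.15  73.97] jaw az -0.6563 q7 -1.036 F [-0.7  0.1  4.3] M [-0.051  0.133  0.043] gap 57.04 xax [ 4.e-04 -1.e-04 -1.e+00]
to axis dy,dz 0.41 -0.22
```

Emit:
{"fn": "move_arm", "kwargs": {"moves": [{"claw": 0.3,"dx": 0,"dy": 0,"dz": 0,"ax": 0.03,"ay": 0,"az": 0},{"claw": 0.3,"dx": 0,"dy": 0,"dz": 0,"ax": 0.03,"ay": 0,"az": 0},{"claw": 0.3,"dx": 0,"dy": 0,"dz": 0,"ax": 0.03,"ay": 0,"az": 0},{"claw": 0.3,"dx": 0,"dy": 0,"dz": 0,"ax": 0.03,"ay": 0,"az": 0},{"claw": 0.3,"dx": 0,"dy": 0,"dz": 0,"ax": 0.03,"ay": 0,"az": 0}]}}

```text
t: 13.72
position: [485.3, 2.2, 74.0]
tcp_rot: [0.651, 0.277, 0.65, -0.277]
contact_force: [-1.8, 0.4, 4.0]
finger_gap: 57.0
```

```bash
python3 st.py
```

```text
t 13.7167 pos [485.28   2.16  73.96] jaw az -0.8062 q7 -1.161 F [-1.8  0.4  4. ] M [-0.006  0.176  0.1  ] gap 56.97 xax [ 4.e-04 -1.e-04 -1.e+00]
to axis dy,dz 0.37 -0.26
```

Emit:
{"fn": "move_arm", "kwargs": {"moves": [{"claw": 0.3,"dx": 0,"dy": 0,"dz": 0,"ax": 0.03,"ay": 0,"az": 0},{"claw": 0.3,"dx": 0,"dy": 0,"dz": 0,"ax": 0.03,"ay": 0,"az": 0},{"claw": 0.3,"dx": 0,"dy": 0,"dz": 0,"ax": 0.03,"ay": 0,"az": 0},{"claw": 0.3,"dx": 0,"dy": 0,"dz": 0,"ax": 0.03,"ay": 0,"az": 0}]}}

```text
t: 14.05
position: [485.3, 2.1, 74.0]
tcp_rot: [0.633, 0.316, 0.632, -0.316]
contact_force: [-2.3, -0.0, 4.6]
finger_gap: 57.4
```

```bash
python3 st.py
```

```text
t 14.05 pos [485.29   2.13  73.96] jaw az -0.9263 q7 -1.261 F [-2.3 -0.   4.6] M [-0.006  0.194  0.032] gap 57.35 xax [ 4.e-04 -1.e-04 -1.e+00]
to axis dy,dz 0.35 -0.33
```

Emit:
{"fn": "move_arm", "kwargs": {"moves": [{"claw": 0.3,"dx": 0,"dy": 0,"dz": 0,"ax": 0.03,"ay": 0,"az": 0},{"claw": 0.3,"dx": 0,"dy": 0,"dz": 0,"ax": 0.03,"ay": 0,"az": 0},{"claw": 0.3,"dx": 0,"dy": 0,"dz": 0,"ax": 0.03,"ay": 0,"az": 0},{"claw": 0.3,"dx": 0,"dy": 0,"dz": 0,"ax": 0.03,"ay": 0,"az": 0},{"claw": 0.3,"dx": 0,"dy": 0,"dz": 0,"ax": 0.03,"ay": 0,"az": 0}]}}

```text
t: 14.47
position: [485.3, 2.1, 73.9]
tcp_rot: [0.607, 0.363, 0.607, -0.362]
contact_force: [-1.4, 0.4, 5.4]
finger_gap: 57.5
```

```bash
python3 st.py
```

```text
t 14.4667 pos [485.29   2.12  73.93] jaw az -1.0766 q7 -1.386 F [-1.4  0.4  5.4] M [-0.005  0.266  0.062] gap 57.51 xax [ 3.e-04 -1.e-04 -1.e+00]
to axis dy,dz 0.3 -0.38
```

Emit:
{"fn": "move_arm", "kwargs": {"moves": [{"claw": 0.3,"dx": 0,"dy": 0,"dz": 0,"ax": 0.03,"ay": 0,"az": 0},{"claw": 0.3,"dx": 0,"dy": 0,"dz": 0,"ax": 0.03,"ay": 0,"az": 0},{"claw": 0.3,"dx": 0,"dy": 0,"dz": 0,"ax": 0.03,"ay": 0,"az": 0},{"claw": 0.3,"dx": 0,"dy": 0,"dz": 0,"ax": 0.03,"ay": 0,"az": 0},{"claw": 0.3,"dx": 0,"dy": 0,"dz": 0,"ax": 0.03,"ay": 0,"az": 0}]}}

```text
t: 14.88
position: [485.3, 2.1, 73.9]
tcp_rot: [0.578, 0.407, 0.578, -0.407]
contact_force: [-1.1, -0.1, 6.3]
finger_gap: 57.0
```

```bash
python3 st.py
```

```text
t 14.8833 pos [485.27   2.14  73.92] jaw az -1.2266 q7 -1.511 F [-1.1 -0.1  6.3] M [0.013 0.251 0.077] gap 57.01 xax [ 3.e-04 -1.e-04 -1.e+00]
to axis dy,dz 0.25 -0.41
```

Emit:
{"fn": "move_arm", "kwargs": {"moves": [{"claw": 0.3,"dx": 0,"dy": 0,"dz": 0,"ax": 0.03,"ay": 0,"az": 0},{"claw": 0.3,"dx": 0,"dy": 0,"dz": 0,"ax": 0.03,"ay": 0,"az": 0},{"claw": 0.3,"dx": 0,"dy": 0,"dz": 0,"ax": 0.03,"ay": 0,"az": 0},{"claw": 0.3,"dx": 0,"dy": 0,"dz": 0,"ax": 0.03,"ay": 0,"az": 0},{"claw": 0.3,"dx": 0,"dy": 0,"dz": 0,"ax": 0.03,"ay": 0,"az": 0}]}}

```text
t: 15.3
position: [485.3, 2.2, 74.0]
tcp_rot: [0.546, 0.449, 0.546, -0.449]
contact_force: [-1.6, 0.2, 5.3]
finger_gap: 57.8
```

```bash
python3 st.py
```

```text
t 15.3 pos [485.3    2.16  73.96] jaw az -1.3766 q7 -1.636 F [-1.6  0.2  5.3] M [0.003 0.241 0.016] gap 57.76 xax [ 4.e-04 -0.e+00 -1.e+00]
to axis dy,dz 0.15 -0.42
```

Emit:
{"fn": "move_arm", "kwargs": {"moves": [{"claw": 0.3,"dx": 0,"dy": 0,"dz": 0,"ax": 0.03,"ay": 0,"az": 0},{"claw": 0.3,"dx": 0,"dy": 0,"dz": 0,"ax": 0.03,"ay": 0,"az": 0},{"claw": 0.3,"dx": 0,"dy": 0,"dz": 0,"ax": 0.03,"ay": 0,"az": 0},{"claw": 0.3,"dx": 0,"dy": 0,"dz": 0,"ax": 0.03,"ay": 0,"az": 0},{"claw": 0.3,"dx": 0,"dy": 0,"dz": 0,"ax": 0.03,"ay": 0,"az": 0}]}}

```text
t: 15.72
position: [485.3, 2.1, 73.9]
tcp_rot: [0.511, 0.489, 0.511, -0.489]
contact_force: [-0.9, -0.2, 5.2]
finger_gap: 57.2
```

```bash
python3 st.py
```

```text
t 15.7167 pos [485.27   2.14  73.94] jaw az -1.5266 q7 -1.76 F [-0.9 -0.2  5.2] M [0.048 0.288 0.064] gap 57.24 xax [ 3.e-04 -1.e-04 -1.e+00]
to axis dy,dz 0.13 -0.46
```

Emit:
{"fn": "move_arm", "kwargs": {"moves": [{"claw": 0.3,"dx": 0,"dy": 0,"dz": 0,"ax": 0.03,"ay": 0,"az": 0},{"claw": 0.3,"dx": 0,"dy": 0,"dz": 0,"ax": 0.03,"ay": 0,"az": 0},{"claw": 0.3,"dx": 0,"dy": 0,"dz": 0,"ax": 0.03,"ay": 0,"az": 0},{"claw": 0.3,"dx": 0,"dy": 0,"dz": 0,"ax": 0.03,"ay": 0,"az": 0},{"claw": 0.3,"dx": 0,"dy": 0,"dz": 0,"ax": 0.03,"ay": 0,"az": 0}]}}

```text
t: 16.13
position: [485.3, 2.1, 73.9]
tcp_rot: [0.473, 0.526, 0.473, -0.526]
contact_force: [-0.7, -0.0, 4.8]
finger_gap: 57.4
```

```bash
python3 st.py
```

```text
t 16.1333 pos [485.26   2.13  73.94] jaw az -1.6766 q7 -1.885 F [-0.7 -0.   4.8] M [0.017 0.24  0.006] gap 57.41 xax [ 3.e-04 -1.e-04 -1.e+00]
to axis dy,dz 0.07 -0.48
```

Emit:
{"fn": "move_arm", "kwargs": {"moves": [{"claw": 0.3,"dx": 0,"dy": 0,"dz": 0,"ax": 0.03,"ay": 0,"az": 0},{"claw": 0.3,"dx": 0,"dy": 0,"dz": 0,"ax": 0.03,"ay": 0,"az": 0},{"claw": 0.3,"dx": 0,"dy": 0,"dz": 0,"ax": 0.03,"ay": 0,"az": 0},{"claw": 0.3,"dx": 0,"dy": 0,"dz": 0,"ax": 0.03,"ay": 0,"az": 0}]}}

```text
t: 16.47
position: [485.3, 2.1, 73.9]
tcp_rot: [0.441, 0.553, 0.441, -0.553]
contact_force: [-1.2, 0.2, 5.7]
finger_gap: 57.0
```

```bash
python3 st.py
```

```text
t 16.4667 pos [485.26   2.11  73.93] jaw az -1.7958 q7 -1.984 F [-1.2  0.2  5.7] M [0.011 0.255 0.305] gap 57.03 xax [ 3.e-04 -2.e-04 -1.e+00]
to axis dy,dz 0.0 -0.52
```

Emit:
{"fn": "move_arm", "kwargs": {"moves": [{"claw": 0.3,"dx": 0,"dy": 0,"dz": 0,"ax": 0.02,"ay": 0,"az": 0},{"claw": 0.3,"dx": 0,"dy": 0,"dz": 0,"ax": 0.02,"ay": 0,"az": 0},{"claw": 0.3,"dx": 0,"dy": 0,"dz": 0,"ax": 0.02,"ay": 0,"az": 0}]}}

```text
t: 16.72
position: [485.3, 2.1, 73.9]
tcp_rot: [0.424, 0.566, 0.424, -0.566]
contact_force: [-0.1, 0.3, 4.8]
finger_gap: 57.4
```

```bash
python3 st.py
```

```text
t 16.7167 pos [485.26   2.15  73.93] jaw az -1.855 q7 -2.033 F [-0.1  0.3  4.8] M [0.032 0.24  0.36 ] gap 57.44 xax [ 3.e-04 -2.e-04 -1.e+00]
to axis dy,dz -0.02 -0.48
```

Emit:
{"fn": "move_arm", "kwargs": {"moves": [{"claw": 0.3,"dx": 0,"dy": 0,"dz": 0,"ax": 0.02,"ay": 0,"az": 0},{"claw": 0.3,"dx": 0,"dy": 0,"dz": 0,"ax": 0.02,"ay": 0,"az": 0}]}}

```text
t: 16.88
position: [485.3, 2.1, 73.9]
tcp_rot: [0.413, 0.574, 0.413, -0.574]
contact_force: [-2.1, -0.1, 5.0]
finger_gap: 57.6
```

```bash
python3 st.py
```

```text
t 16.8833 pos [485.28   2.11  73.94] jaw az -1.8949 q7 -2.066 F [-2.1 -0.1  5. ] M [0.053 0.246 0.436] gap 57.56 xax [ 4.e-04 -3.e-04 -1.e+00]
to axis dy,dz -0.07 -0.52
```

Felt 0.436 N m, inside the 0.35–0.45 window, so I'll open and rise.

Emit:
{"fn": "move_arm", "kwargs": {"moves": [{"claw": 1,"dx": 0,"dy": 0,"dz": 0,"ax": 0,"ay": 0,"az": 0},{"claw": 1,"dx": 0,"dy": 0,"dz": 0,"ax": 0,"ay": 0,"az": 0},{"claw": 1,"dx": 0,"dy": 0,"dz": 0,"ax": 0,"ay": 0,"az": 0},{"claw": 1,"dx": 0,"dy": 0,"dz": 0,"ax": 0,"ay": 0,"az": 0},{"claw": 1,"dx": 0,"dy": 0,"dz": 0,"ax": 0,"ay": 0,"az": 0},{"claw": 1,"dx": 0,"dy": 0,"dz": 0,"ax": 0,"ay": 0,"az": 0},{"claw": 1,"dx": -10,"dy": 0,"dz": 0,"ax": 0,"ay": 0,"az": 0},{"claw": 1,"dx": -20,"dy": 0,"dz": 0,"ax": 0,"ay": 0,"az": 0},{"claw": 1,"dx": -30,"dy": 0,"dz": 0,"ax": 0,"ay": 0,"az": 0},{"claw": 1,"dx": -30,"dy": 0,"dz": 0,"ax": 0,"ay": 0,"az": 0},{"claw": 1,"dx": -30,"dy": 0,"dz": 0,"ax": 0,"ay": 0,"az": 0},{"claw": 1,"dx": -20,"dy": 0,"dz": 0,"ax": 0,"ay": 0,"az": 0},{"claw": 1,"dx": 0,"dy": 0,"dz": 0,"ax": 0,"ay": 0,"az": 0},{"claw": 1,"dx": 0,"dy": 0,"dz": 0,"ax": 0,"ay": 0,"az": 0},{"claw": 1,"dx": 0,"dy": 0,"dz": 0,"ax": 0,"ay": 0,"az": 0}]}}

```text
t: 18.13
position: [484.5, 2.0, 213.3]
tcp_rot: [-0.413, -0.574, -0.413, 0.574]
contact_force: [1.1, -0.3, -0.1]
finger_gap: 88.1
```

```bash
python3 st.py; python3 chk.py w8; python3 -c "
from h import *
im=ld('w8')['im'][110:310,200:440];cv2.imwrite('pics/w8c.png',cv2.resize(im[:,:,::-1],None,fx=2.7,fy=2.7,interpolation=cv2.INTER_CUBIC))"
```

```text
t 18.1333 pos [484.45   2.05 213.26] jaw az -1.8939 q7 -2.026 F [ 1.1 -0.3 -0.1] M [ 0.019  0.035 -0.015] gap 88.08 xax [-9.e-04 -1.e-04 -1.e+00]
to axis dy,dz 0.9 -0.91
pointer (np.float64(-0.4855688787936162), array([489.54791705,   0.4909079 ]), 146) mark (np.float64(-0.6159846968802367), array([523.27679392, -21.20430885]), 145) pointer-mark 0.1304158180866205 err vs -0.578 0.09243112120638375
```

View pics/w8c.png

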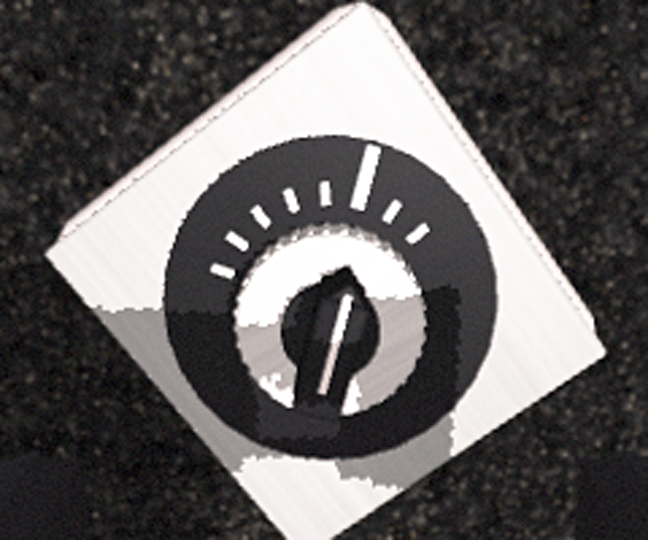

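```bash
python3 - <<'E'
from h import *
z=ld("w8"); g=lambda p:np.array(p)/2.7+[200,110]
A=lambda v:np.arctan2(v[1],v[0])
l=onplane(z,g([(323,393),(348,297)]),168); m=onplane(z,g([(358,208),(374,147)]),106); print("line",A(l[1]-l[0]),"mark",A(m[1]-m[0]))
for n in("w2","w7","w8"):
  z=ld(n); vv,uu=np.mgrid[0:340,0:640];D=bydepth(z,np.c_[uu.ravel(),vv.ravel()]);k=D[(abs(D[:,2]-168)<4)&(np.hypot(D[:,0]-485.4,D[:,1]-2.6)<26)][:,:2].astype(np.float32)
  (c,s,a)=cv2.minAreaRect(k); a=np.radians(a); v=np.linalg.svd(k-k.mean(0),full_matrices=False)[2][0]; print(n,len(k),c,s,a,a-np.pi/2,"svd",np.arctan(v[1]/v[0]))
E
```

```text
line -0.5663119737276479 mark -0.5720614283497087
w2 586 (487.35443115234375, 4.743366241455078) (38.58409118652344, 14.023711204528809) 0.7512963856389836 -0.819499941155913 svd 0.7499067
w7 1995 (492.1110534667969, -0.3914327621459961) (13.816377639770508, 28.666051864624023) 1.002546925781302 -0.5682494010135946 svd -0.57240987
w8 907 (487.6786804199219, 2.1263504028320312) (14.109383583068848, 38.3209228515625) 0.9911088486364934 -0.5796874781584032 svd -0.57574624
```

```bash
python3 -c "
from h import *
r.job_done(); print(r.get_obs()['t'])"
```

```text
the job is handed in; nothing more can be done
the job is handed in; nothing more can be done
```

The knob points at the long mark and the lock ring is tightened. I handed the job in at about 18 s of the 61 s allowed.

- **Knob:** I turned it about 1.33 rad clockwise and let go. Checked after the ring was tight, its heading is −0.57 to −0.58 rad. The long mark is at −0.572 as measured, or −0.578 from the dial's orientation, so they agree within about 0.01 rad.
- **Ring:** It turned freely at about 0.04 N m for roughly 1.25 rad, then seated. I stopped at a felt 0.436 N m while still turning, which is in the 0.35–0.45 window. I then opened the hand and rose clear. I did not measure how far the ring sprang back.
- **Bystanders:** The arm stayed well clear of the mug and jars. I did not check their positions again at the end.

**Checks that disagreed:**
- **Finger reach:** The real fingertips are about 38 mm short of the reported TCP, so my first grasp closed on air above the knob. I corrected the height from the depth images, and both later grasps matched the expected widths (13.9 mm on the knob, about 57.5 mm on the ring).
- **Angle check:** An automatic check on the white pixels put the pointer off the mark by 0.07 rad after I let go of the knob and by 0.13 rad at the end. I judged it unreliable because the line was only partly lit. The knob's outline from depth and lines picked by hand in the picture both contradict it.

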